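# Fetch the board magnet from the deep organiser pocket with sprung tongs

### The job

A round steel chalkboard magnet has dropped to the bottom of one of the two deep pockets of the wooden desk organiser. Take the sprung tongs from their stand, reach down into that pocket, squeeze them shut on the magnet and lift it out. Then put the tongs back so that their crossbar rests on both uprights of the stand, centred as before, and let go, leaving the magnet in the stand's dish below.

Things in the scene. Friction and masses are not known exactly. Their poses are not given: they have to be found in the camera images.
- tongs: Sprung tongs hanging jaws down, 140 mm tall, 170 g. Origin midway between jaw tips; z up, jaws close along y; a half turn alike. Black handle pads, 100-140 mm above origin, 60 mm over outer faces; jaws 22 mm wide, gap 44, 53 outside. Arms stay parallel: 1 mm off handles = 1 mm off gap, 28 mm at most. Springs 7.5-11 N: handles held at 52 mm carry them open. Crossbar along x, underside 90 mm up.
- magnet: Plain steel cylinder, 20 mm diameter, 24 mm tall, about 50 g, standing on the floor of one of the organiser's two pockets, up to 10 mm off its centre (it attracts nothing here). Origin: centre of its underside, z up along its axis. The other pocket holds a flat white rectangular eraser.
- organiser: Fixed open wooden box, 104 (x) x 78 (y) x 83 (z) mm. Origin: centre of underside, z up. Walls and floor 8 mm. Two equal pockets centred at x = +24 and -24 mm, y = 0, each 40 mm along x, 62 mm along y, 75 mm deep (floor 8 mm above origin). The tongs enter with their y along the organiser's y.
- stand: Fixed tongs stand. Origin: centre of underside, z up. Grey base 126 (x) x 100 (y) mm with a dish 82 x 82 mm inside, floor at 6 mm, rim 20 mm. Two upright plates at x = +51 and -51 mm, 12 thick, 64 wide in y, flat tops 114 mm up. The tongs' crossbar (132 mm, with end plates 24 x 48 mm) lies along x across both tops; their origin is then 24 mm up, at the centre (10 mm off does not matter).

How it is judged:
On the way:
1. the magnet is held by the tongs, clear above the organiser, not touched by the gripper's fingers (height (world z) of magnet above 0.088 m and contact force between tongs and magnet above 1 N and contact force between the fingers and magnet below 0.1 N), for 0.2 s.
At the end, for the whole second after the job is handed in: Tongs hang released and still, crossbar on both uprights: origin within 15 mm (x) and 20 mm (y) of the stand's centre, 18-31 mm above its underside, upright within 0.2 rad. Magnet still in the dish: within 42 mm of the centre in x and y, under 32 mm above the underside (x of magnet in the frame of stand between -0.042 and 0.042 m and y of magnet in the frame of stand between -0.042 and 0.042 m and z of magnet in the frame of stand below 0.032 m and x of tongs in the frame of stand between -0.015 and 0.015 m and y of tongs in the frame of stand between -0.02 and 0.02 m and z of tongs in the frame of stand between 0.018 and 0.031 m and angle between tongs's own z axis and vertical below 0.2 rad and linear speed of tongs below 0.02 m/s and linear speed of magnet below 0.03 m/s); the robot touches nothing.
It also fails if it takes over 51 s, if anything falls off the work surface, if the arm or the gripper's body presses on something with over 40 N, if the wrist force passes 120 N, or if a joint passes its speed limit or range.

### The arm

A 6-joint arm with a two-finger parallel gripper is mounted at the origin on the work surface. World frame = base frame: x ahead of the robot, y to its left, z up, the work surface at z = 0. Lengths are in m, angles in rad, forces in N, time in s.
With the tool pointing down it reaches from about 0.35 to 0.975 m from the base axis. Payload 4.9 kg.
Tool frame: the origin (TCP) lies midway between the tips of the shut fingers; the grasp point (between the pads) lies ctrl.grip_depth behind it (ctrl.grip_depth is the distance from the TCP to the grasp point, in m); y points along the fingers, z is the direction in which the jaws open and shut, and the axes are right-handed (so a half turn about y gives the same grasp; the last joint's range is limited). The gripper opens to 85 mm and grips with 20 to 120 N. Pads are 22 mm wide; open, the fingers measure 114 mm over their backs; the gripper's body (76 mm by 85 mm) begins 54 mm behind the grasp point. The pads swing forward as they close: fully open they stand 13 mm farther back than shut.
Start: joints at [-1.429, 0.053, 1.613, -0, 1.476, -0.119], TCP at [0.161, -0.604, 0.231] pointing down, gripper open.
Joint ranges: [-3.01, 3.01], [-1.01, 2.22], [0.06, 2.58], [-1.02, 4.17], [0.09, 2.62], [-3.14, 3.14]. Speed limits (rad/s): [2.57, 2.57, 3.14, 3.14, 3.14, 3.14].

### API

Orientations are given as a rotation vector (axis times angle).
In Python, from station import ctrl gives the robot as it stands.
- The arm moves only by the tool jog_arm, never from a script. Its argument "moves" is a list of rows, each a list of 6 numbers: the shift along the tool's x, y, z in mm, then the turn, a rotation vector about the tool's x, y, z in rad. In form: [[x, y, z, wx, wy, wz], ...]. A call has 1 to 12 rows; each row shifts and turns the commanded pose from where the row before left it, along the tool's axes as they then stand; what a row does not reach is not made up. A row lasts 1/10 s, in which the tool goes at most 50 mm and 8.59 degrees, less where a joint would pass 70% of its speed; a pose out of reach is approached as far as the arm can. A call is refused whole if a number of a shift passes 50 or a number of a turn 0.15, either way. A call with a gripper value outside its range is refused whole. "grip" is the finger opening in mm, from 0 to 85.4, set as the call begins (left out, the last holds). The fingers move at their own pace and stop on an object; "grip_force" is the grip in N (left out, the last holds). Time passes only in rows, so rows that do not move let the fingers close. It gives the time, the measured TCP pose, the force and the opening at its end, in the units of the state.
- ctrl.get_obs(): the state, without advancing time (a new reading comes with each control period).
- ctrl.get_image(name): name is "scene" or "top" or "wrist"; returns the picture (480x640x3 uint8, red, green, blue); there is no depth.
- ctrl.camera_params(name): a dict with "fx", "fy", "cx", "cy" (pixels), "pose" (4x4, takes a point from camera to world coordinates); the wrist camera has in their place "T_tool_cam" (4x4, takes a point from camera to tool coordinates, whose origin is the TCP and whose axes are the tool frame's). Camera axes: x right, y up, looking along -z (the intrinsics and any distortion apply to the point x, -y, -z); pixel columns grow to the right and rows downward; lengths in m; the calibration is good to about 2 mm. A picture is of the moment at which its call begins: read the wrist's pose just before it. camera_params takes no time and is no camera call.
- ctrl.finish_job(): hands the job in, once; it reports no verdict.
The state is a dict: "t": time; "q": joint angles; "dq": joint speeds; "effort": joint torques, N m; "tool_pos": TCP position; "tool_rot": TCP orientation; "contact_force": force on the tool from outside, world axes, zero at the start; "wrist_torque": the same for the moment, N m; "opening": finger opening in m.
Only numpy, scipy, OpenCV 4.12 (cv2) and the standard library are available. Lean on these libraries where they do the work, as an engineer would, in place of code of your own. Each camera call takes 0.05 s, during which the arm holds its last target. There are 200 camera calls.

## Working session

There is one attempt and no reset: what is moved stays moved. The work goes in short steps, Python scripts to look and compute and a tool call to move; the robot and the scene stay as the last step left them, time stands still between calls to the robot, and variables do not carry over. Pictures are saved under pics/ and viewed, about 8 in all and at most 12, crops included, and the job is handed in when it is done.

Besides the shell and the picture viewer there is one more tool, called after "Call:" by a JSON object that holds its "method" and its "body", one argument or row to a line. jog_arm: Moves the arm, as the interface text tells. Its arguments: {"type":"object","properties":{"moves":{"type":"array","items":{"type":"array","items":{"type":"number"}}},"grip":{"type":"number"},"grip_force":{"type":"number"}},"required":["moves"]}

```bash
ls; mkdir -p pics; python3 - <<'E'
from station import ctrl
import cv2
for n in("scene","top","wrist"):
    o=ctrl.get_obs();im=ctrl.get_image(n);cv2.imwrite(f"pics/{n}0.png",im[:,:,::-1])
    p=ctrl.camera_params(n);print(n,p)
print(ctrl.get_obs(),ctrl.grip_depth)
E
```

```text
pics
scene {'fx': 463.6299284541885, 'fy': 463.6299284541885, 'cx': 319.7681871956156, 'cy': 241.2200160043559, 'pose': array([[ 0.69828909, -0.55441466,  0.45278773,  0.82015967],
       [ 0.71576231,  0.53306218, -0.45114192, -0.27492852],
       [ 0.00875568,  0.63911587,  0.76906062,  0.55961277],
       [ 0.        ,  0.        ,  0.        ,  1.        ]])}
top {'fx': 532.071590604819, 'fy': 532.071590604819, 'cx': 312.22338366058443, 'cy': 234.24087157856926, 'pose': array([[ 0.01690763,  0.99638998, -0.08319337,  0.45794733],
       [-0.99914712,  0.01997197,  0.03614067,  0.01460117],
       [ 0.03767174,  0.08251137,  0.99587786,  0.76299323],
       [ 0.        ,  0.        ,  0.        ,  1.        ]])}
wrist {'fx': 376.147187617393, 'fy': 376.147187617393, 'cx': 319.31636603140663, 'cy': 237.94931378881952, 'T_tool_cam': array([[ 2.97452922e-04, -9.53800922e-01, -3.00439200e-01,
        -7.58421804e-02],
       [ 1.31287323e-04,  3.00439248e-01, -9.53800944e-01,
        -1.41244538e-01],
       [ 9.99999947e-01,  2.44267019e-04,  2.14588502e-04,
        -1.29406676e-03],
       [ 0.00000000e+00,  0.00000000e+00,  0.00000000e+00,
         1.00000000e+00]])}
{'t': 0.15, 'q': array([-1.42898145e+00,  5.32274898e-02,  1.61398695e+00,  1.02752744e-05,
        1.47599310e+00, -1.19015014e-01]), 'dq': array([ 0.00061727, -0.00220647, -0.00368737,  0.00090192, -0.00218676,
       -0.00152772]), 'effort': array([ 3.01901473e-04, -3.94244850e+01, -3.70721841e+01, -1.35064643e-04,
        4.72461208e-03, -4.95542913e-07]), 'tool_pos': array([ 0.16110125, -0.60337562,  0.23032663]), 'tool_rot': array([-0.27311801,  2.08397503, -2.08058357]), 'contact_force': array([-0.705007  ,  0.12967949, -0.02136187]), 'wrist_torque': array([ 0.03410852, -0.01650411, -0.00975909]), 'opening': 0.08554165238656883} 0.0187
```

View pics/top0.png

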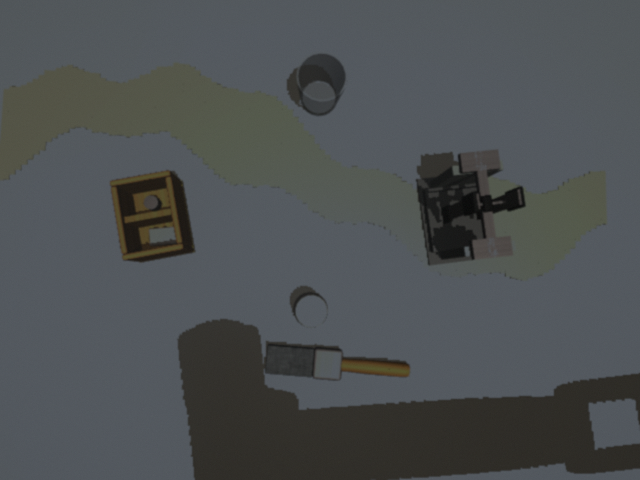

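View pics/scene0.png

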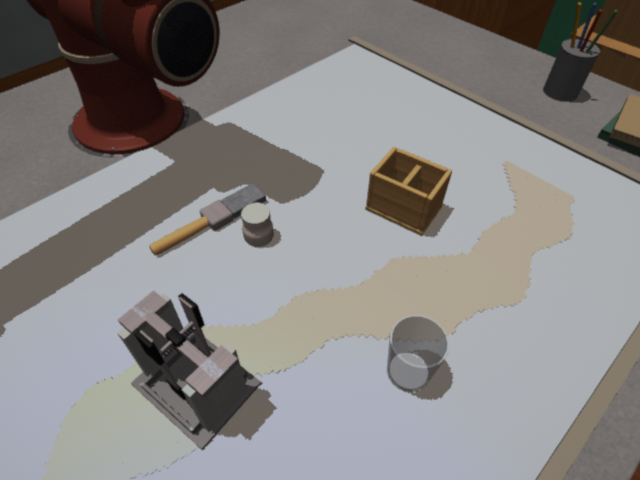

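The top view shows the magnet in the organiser's upper (farther) pocket, around (152,202), with the eraser at (162,235). The stand is at (475,205), with end plates near (480,161) and (491,247) and the handles pale/black at (445–525,200). There is clutter to avoid: a glass at (320,85), a jar at (310,308) and a hammer.

```bash
cat > h.py <<'E'
import numpy as np,cv2
from station import ctrl
from scipy.spatial.transform import Rotation as R
def pose(n,o=None):
    p=ctrl.camera_params(n)
    if n!="wrist": return p,p["pose"]
    o=o or ctrl.get_obs();T=np.eye(4);T[:3,:3]=R.from_rotvec(o["tool_rot"]).as_matrix();T[:3,3]=o["tool_pos"]
    return p,T@p["T_tool_cam"]
def cast(n,px,z,o=None):
    p,T=pose(n,o);px=np.atleast_2d(px).astype(float)
    d=np.c_[(px[:,0]-p["cx"])/p["fx"],-(px[:,1]-p["cy"])/p["fy"],-np.ones(len(px))]@T[:3,:3].T
    return T[:3,3]+d*((z-T[2,3])/d[:,2])[:,None]
def proj(n,X,o=None):
    p,T=pose(n,o);c=(np.atleast_2d(X)-T[:3,3])@T[:3,:3]
    return np.c_[p["cx"]+p["fx"]*c[:,0]/-c[:,2],p["cy"]-p["fy"]*c[:,1]/-c[:,2]]
E
python3 - <<'E'
from h import *
np.set_printoptions(precision=4,suppress=True)
c=cast("top",[(111,182),(170,172),(182,248),(125,260)],.083);print("org",c,c.mean(0))
print("mag",cast("top",(152,202),.032))
print("plates",cast("top",[(480,161),(491,247)],.125))
print(R.from_rotvec(ctrl.get_obs()["tool_rot"]).as_matrix())
im=cv2.imread("pics/top0.png")
im=np.clip(im.astype(float)*2.2,0,255).astype(np.uint8)
a=cv2.resize(im[140:280,400:540],(560,560),interpolation=3)
b=cv2.resize(im[160:270,100:200],(240,264),interpolation=3);b=cv2.copyMakeBorder(b,0,296,0,0,0)
cv2.imwrite("pics/topcrop.png",np.hstack([a,b]))
E
```

```text
org [[0.5765 0.2478 0.083 ]
 [0.5912 0.1738 0.083 ]
 [0.4939 0.1549 0.083 ]
 [0.4774 0.2257 0.083 ]] [0.5347 0.2006 0.083 ]
mag [[0.5589 0.2086 0.032 ]]
plates [[ 0.606  -0.214   0.125 ]
 [ 0.5    -0.2265  0.125 ]]
[[-0.9662 -0.0002  0.2579]
 [-0.2579  0.0016 -0.9662]
 [-0.0002 -1.     -0.0016]]
```

View pics/topcrop.png

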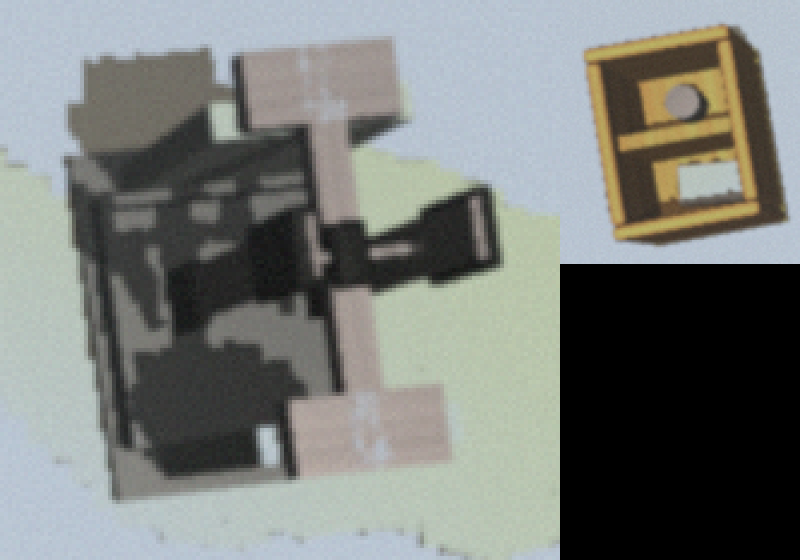

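Call:
{"method": "jog_arm", "body": {
  "moves": [
    [-40,-4,-22.4,0,0,0],
    [-40,-4,-22.4,0,0,0],
    [-40,-4,-22.4,0,0,0],
    [-40,-4,-22.4,0,0,0],
    [-40,-4,-22.4,0,0,0],
    [-40,-4,-22.4,0,0,0],
    [-40,-4,-22.4,0,0,0],
    [-40,-4,-22.4,0,0,0],
    [-40,-4,-22.4,0,0,0],
    [-40,-4,-22.4,0,0,0],
    [-40,-4,-22.4,0,0,0],
    [-40,-4,-22.4,0,0,0]
  ],
  "grip": 85
}}

```text
t: 1.35
tool_pos: [0.5566, -0.2187, 0.2792]
tool_rot: [-0.274, 2.082, -2.082]
contact_force: [0.7, -0.4, 0.1]
opening: 0.0851
```

Call:
{"method": "jog_arm", "body": {
  "moves": [
    [0,0,0,0,0.143,0],
    [0,0,0,0,0,0],
    [0,0,0,0,0,0]
  ]
}}

```text
t: 1.65
tool_pos: [0.5553, -0.2205, 0.2788]
tool_rot: [-0.131, 2.16, -2.159]
contact_force: [0.5, -0.4, 0.2]
opening: 0.0853
```

```bash
python3 - <<'E'
from h import *
np.set_printoptions(precision=4,suppress=True)
o=ctrl.get_obs();im=ctrl.get_image("wrist")[:,:,::-1]
print(o["t"],o["tool_pos"],R.from_rotvec(o["tool_rot"]).as_matrix(),o["dq"])
im=np.clip(im.astype(float)*1.6,0,255).astype(np.uint8);cv2.imwrite("pics/w1.png",im)
import pickle;pickle.dump(o,open("o1.pkl","wb"))
E
```

```text
1.65 [ 0.5553 -0.2205  0.2788] [[-0.9928 -0.0009  0.12  ]
 [-0.12    0.0003 -0.9928]
 [ 0.0009 -1.     -0.0004]] [-0.0172 -0.0077  0.0053 -0.0004 -0.0018  0.0069]
```

View pics/w1.png

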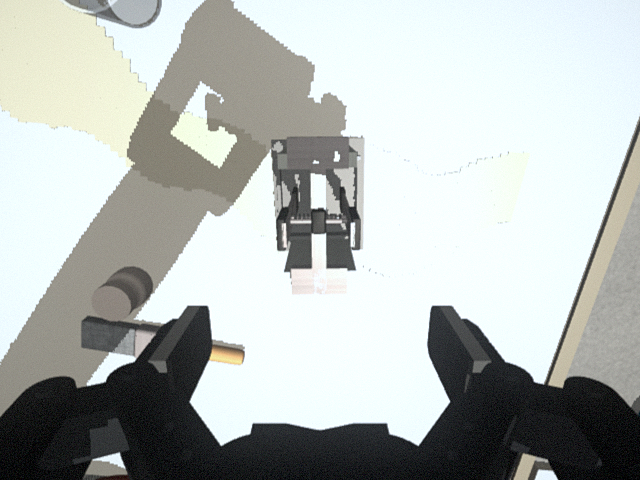

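```bash
python3 - <<'E'
from h import *
import pickle
np.set_printoptions(precision=4,suppress=True)
o=pickle.load(open("o1.pkl","rb"))
print(proj("wrist",o["tool_pos"],o))
print(cast("wrist",[(318,152),(320,281)],.122,o))
print(cast("wrist",[(281,233),(358,233),(319,225)],.164,o))
im=cv2.imread("pics/w1.png")
cv2.imwrite("pics/w1c.png",cv2.resize(im[125:305,250:390],(560,720))[:600])
E
```

```text
[[322.1787 308.9835]]
[[ 0.6061 -0.212   0.122 ]
 [ 0.4983 -0.2267  0.122 ]]
[[ 0.5505 -0.1924  0.164 ]
 [ 0.557  -0.2467  0.164 ]
 [ 0.5596 -0.2185  0.164 ]]
```

View pics/w1c.png

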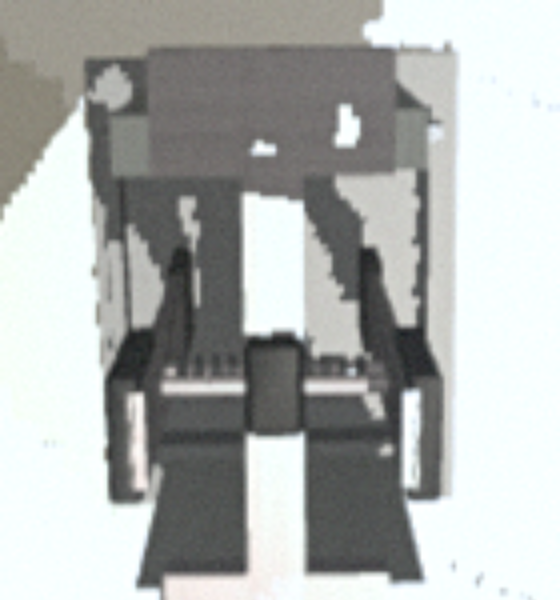

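The wrist view shows the pad tops centred at about (318,235), which casts to (0.553,-0.2195). That agrees with the crossbar plates. The tongs are 3 mm off the TCP, so I'll shift and descend.

Call:
{"method": "jog_arm", "body": {
  "moves": [
    [3,20,-1,0,0,0],
    [0,20,0,0,0,0],
    [0,20,0,0,0,0],
    [0,20,0,0,0,0],
    [0,20,0,0,0,0],
    [0,20,0,0,0,0],
    [0,20,0,0,0,0],
    [0,16,0,0,0,0],
    [0,0,0,0,0,0],
    [0,0,0,0,0,0]
  ]
}}

```text
t: 2.7
tool_pos: [0.5523, -0.2202, 0.1234]
tool_rot: [-0.127, 2.161, -2.161]
contact_force: [-0.3, -0.5, 0.5]
opening: 0.085
```

Call:
{"method": "jog_arm", "body": {
  "moves": [
    [0,0,0,0,0,0],
    [0,0,0,0,0,0],
    [0,0,0,0,0,0],
    [0,0,0,0,0,0],
    [0,0,0,0,0,0],
    [0,0,0,0,0,0],
    [0,0,0,0,0,0],
    [0,0,0,0,0,0]
  ],
  "grip": 52,
  "grip_force": 40
}}

```text
t: 3.5
tool_pos: [0.5536, -0.2204, 0.1259]
tool_rot: [-0.125, 2.157, -2.161]
contact_force: [-1.3, 0.5, 4.9]
opening: 0.0523
```

Call:
{"method": "jog_arm", "body": {
  "moves": [
    [0,-5,0,0,0,0],
    [0,-10,0,0,0,0],
    [0,-10,0,0,0,0],
    [0,-5,0,0,0,0],
    [0,0,0,0,0,0],
    [0,0,0,0,0,0]
  ]
}}

```text
t: 4.1
tool_pos: [0.5525, -0.2197, 0.1533]
tool_rot: [-0.127, 2.161, -2.161]
contact_force: [-0.3, -0.2, -1.4]
opening: 0.0523
```

```bash
python3 - <<'E'
from h import *
im=ctrl.get_image("scene")[:,:,::-1]
a=np.clip(im[250:480,60:300].astype(float)*1.5,0,255).astype(np.uint8)
cv2.imwrite("pics/s2.png",cv2.resize(a,(626,600)))
print(ctrl.get_obs())
E
```

```text
{'t': 4.15, 'q': array([-5.03628043e-01,  4.12655664e-02,  1.75843389e+00,  1.42222788e-05,
        1.34254027e+00,  9.49379573e-01]), 'dq': array([-0.00070629,  0.00618116,  0.00481907,  0.00108023, -0.00114453,
        0.00041061]), 'effort': array([ 3.08573217e-03, -3.87004817e+01, -3.68311822e+01,  2.15784021e-04,
       -1.02576657e-02, -2.46638538e-04]), 'tool_pos': array([ 0.55228018, -0.21959557,  0.15294127]), 'tool_rot': array([-0.12799555,  2.16132763, -2.16055524]), 'contact_force': array([-0.17448695, -0.56749109, -1.6905549 ]), 'wrist_torque': array([ 0.05783932, -0.03871324, -0.01222462]), 'opening': 0.052094940741822075}
```

View pics/s2.png

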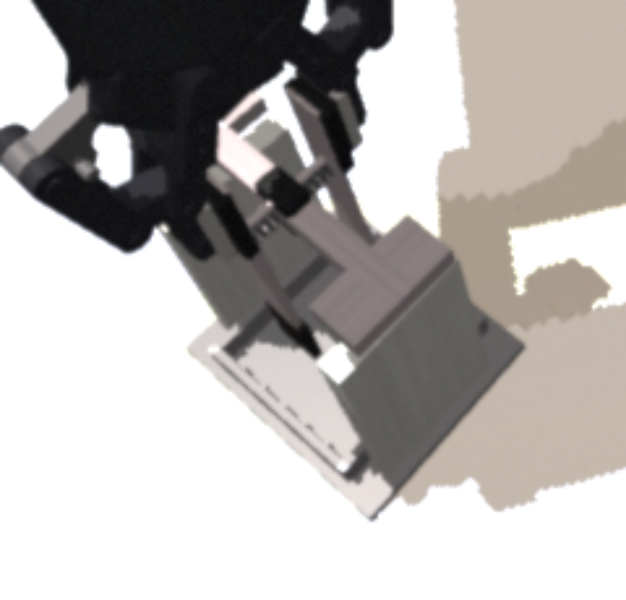

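The tongs are up: −1.7 N on the wrist matches 170 g, and the crossbar is level. Next I lift clear and move towards the organiser.

Call:
{"method": "jog_arm", "body": {
  "moves": [
    [0,-15,0,0,0,0],
    [0,-30,0,0,0,0],
    [0,-35,0,0,0,0],
    [0,-30,0,0,0,0],
    [0,-20,0,0,0,0],
    [0,-10,0,0,0,0],
    [0,0,0,0,0,0]
  ]
}}

```text
t: 4.85
tool_pos: [0.5532, -0.2201, 0.2956]
tool_rot: [-0.124, 2.157, -2.161]
contact_force: [-0.3, -0.7, -2.1]
opening: 0.0523
```

Call:
{"method": "jog_arm", "body": {
  "moves": [
    [1,0,-10,0,0,0],
    [2,0,-20,0,0,0],
    [4,0,-40,0,0,0],
    [4,0,-46,0,0,0],
    [4,0,-46,0,0,0],
    [4,0,-46,0,0,0],
    [4,0,-46,0,0,0],
    [4,0,-46,0,0,0],
    [4,0,-46,0,0,0],
    [4,0,-42,0,0,0],
    [4,0,-25,0,0,0],
    [2,0,-15,0,0,0]
  ]
}}

```text
t: 6.05
tool_pos: [0.4588, 0.2033, 0.2916]
tool_rot: [-0.135, 2.16, -2.16]
contact_force: [0.0, -0.1, -1.4]
opening: 0.0523
```

Call:
{"method": "jog_arm", "body": {
  "moves": [
    [0,0,0,0,-0.043,0],
    [0,0,0,0,-0.043,0],
    [0,0,0,0,0,0],
    [0,0,0,0,0,0],
    [0,0,0,0,0,0]
  ]
}}

```text
t: 6.55
tool_pos: [0.4609, 0.2006, 0.2927]
tool_rot: [-0.217, 2.115, -2.115]
contact_force: [0.3, -0.6, -2.7]
opening: 0.0521
```

```bash
python3 - <<'E'
from h import *
import pickle
np.set_printoptions(precision=4,suppress=True)
o=ctrl.get_obs();im=ctrl.get_image("wrist")[:,:,::-1]
print(o["t"],o["tool_pos"],R.from_rotvec(o["tool_rot"]).as_matrix(),o["opening"],o["contact_force"])
im=np.clip(im.astype(float)*1.6,0,255).astype(np.uint8);cv2.imwrite("pics/w3.png",im)
pickle.dump(o,open("o3.pkl","wb"))
E
```

```text
6.55 [0.4609 0.2006 0.2927] [[-0.9794 -0.0009  0.202 ]
 [-0.202  -0.0001 -0.9794]
 [ 0.0009 -1.     -0.0001]] 0.05214721437835614 [ 0.323  -0.6461 -2.682 ]
```

View pics/w3.png

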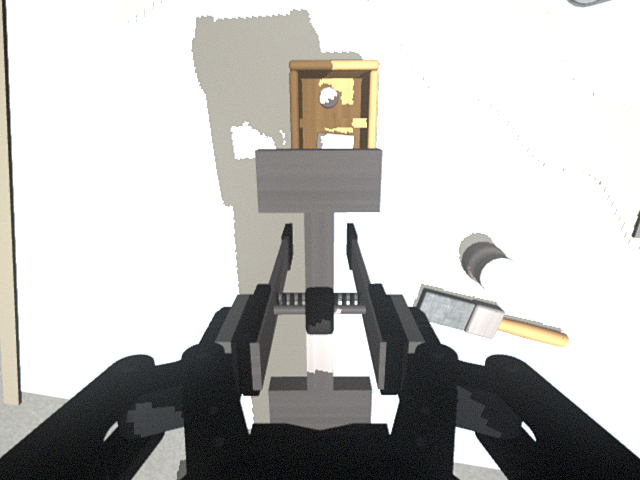

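The far rim corners are at (290,62) and (379,62), and the magnet top at (328,97). The tongs hang straight in the gripper.

```bash
python3 - <<'E'
from h import *
import pickle
np.set_printoptions(precision=4,suppress=True)
o=pickle.load(open("o3.pkl","rb"))
im=cv2.imread("pics/w3.png")
cv2.imwrite("pics/w3c.png",cv2.resize(im[50:230,250:390],(560,720))[:600])
R0=R.from_rotvec(o["tool_rot"]).as_matrix()
ex=-R0[:2,0];ey=-R0[:2,2]
c=cast("wrist",[(290,61),(379,61),(291,149),(377,149)],.083,o);print(c)
m=cast("wrist",(328,97),.032,o);print("mag",m)
fe=c[:2].mean(0)[:2];print("fe",fe)
print("centre in tool-aligned: far y",(c[:2,:2]-o["tool_pos"][:2])@ey,(c[:,:2]-o["tool_pos"][:2])@ex,"mag",(m[0,:2]-o["tool_pos"][:2])@np.c_[ex,ey])
for z in(.27,.29): print(z,((cast("wrist",[(319,181),(319,400),(319,309)],z,o)[:,:2]-o["tool_pos"][:2])@np.c_[ex,ey]))
# jaw tips
print("jaws",(cast("wrist",[(290,228),(351,228)],.19,o)[:,:2]-o["tool_pos"][:2])@np.c_[ex,ey])
E
```

```text
[[0.5761 0.2512 0.083 ]
 [0.5914 0.177  0.083 ]
 [0.5043 0.2372 0.083 ]
 [0.5201 0.1606 0.083 ]]
mag [[0.5574 0.213  0.032 ]]
fe [0.5838 0.2141]
centre in tool-aligned: far y [ 0.0263 -0.0495] [0.1231 0.1231 0.0499 0.0499] mag [ 0.097  -0.0074]
0.27 [[ 0.0502  0.0014]
 [-0.0658  0.0015]
 [-0.0121  0.0014]]
0.29 [[ 0.0533  0.0014]
 [-0.0485  0.0014]
 [-0.0014  0.0014]]
jaws [[ 0.0059  0.0211]
 [ 0.0059 -0.0201]]
```

View pics/w3c.png

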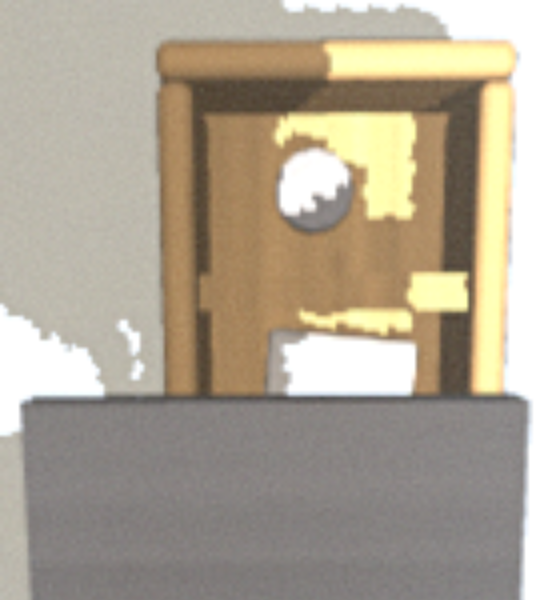

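Call:
{"method": "jog_arm", "body": {
  "moves": [
    [-15,0,2,0,0,0],
    [-25,0,3,0,0,0],
    [-25,0,3,0,0,0],
    [-20,0,3,0,0,0],
    [-12,0,1,0,0,0],
    [0,15,0,0,0,0],
    [0,25,0,0,0,0],
    [0,25,0,0,0,0],
    [0,15,0,0,0,0],
    [0,8,0,0,0,0],
    [0,0,0,0,0,0],
    [0,0,0,0,0,0]
  ]
}}

```text
t: 7.8
tool_pos: [0.5593, 0.2085, 0.2064]
tool_rot: [-0.214, 2.114, -2.113]
contact_force: [0.7, -0.2, -1.0]
opening: 0.0524
```

```bash
python3 - <<'E'
from h import *
import pickle
np.set_printoptions(precision=4,suppress=True)
o=ctrl.get_obs();w=ctrl.get_image("wrist")[:,:,::-1];s=ctrl.get_image("scene")[:,:,::-1];t=ctrl.get_image("top")[:,:,::-1]
print(o["t"],o["tool_pos"],o["opening"],o["contact_force"])
f=lambda a,sz:cv2.resize(np.clip(a.astype(float)*1.7,0,255).astype(np.uint8),sz)
cv2.imwrite("pics/w4.png",np.hstack([f(w[150:480,170:470],(400,440)),f(s[100:265,340:490],(400,440))]))
cv2.imwrite("pics/w4raw.png",w)
pickle.dump(o,open("o4.pkl","wb"))
E
```

```text
7.8 [0.5593 0.2085 0.2064] 0.05242722797913792 [ 0.7382 -0.2462 -0.9795]
```

View pics/w4.png

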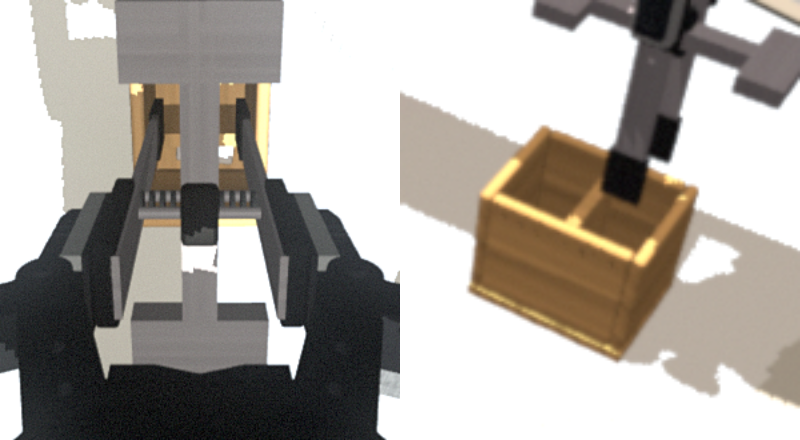

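```bash
python3 - <<'E'
from h import *
import pickle
np.set_printoptions(precision=1,suppress=True)
o=pickle.load(open("o4.pkl","rb"))
C=np.array([.534,.2015]);a=.204;ex=np.array([np.cos(a),np.sin(a)]);ey=np.array([-ex[1],ex[0]])
P=lambda x,y,z:np.r_[C+x*ex+y*ey,z]
pts=[P(-.052,-.039,.083),P(-.052,.039,.083),P(-.004,0,.083),P(.004,0,.083)]
q=proj("wrist",pts,o);print("wrist crop",(q-[170,150])/[.75,.75])
T=o["tool_pos"][:2]
Q=lambda x,y,z:np.r_[T+x*ex+y*ey,z]
z0=o["tool_pos"][2]-.102
tips=[Q(-.011,-.0205,z0),Q(.011,-.0205,z0),Q(-.011,.0205,z0),Q(.011,.0205,z0)]
print("wrist tips",(proj("wrist",tips,o)-[170,150])/.75)
print("scene tips",(proj("scene",tips)-[340,100])/.375)
print("scene rim",(proj("scene",[P(.052,-.039,.083),P(-.052,-.039,.083),P(-.052,.039,.083),P(.052,.039,.083),P(0,-.031,.083)])-[340,100])/.375)
E
```

```text
wrist crop [[269.8 230.7]
 [138.8 230.8]
 [204.5 155.7]
 [204.5 142.4]]
wrist tips [[241.5 136.4]
 [242.5  95. ]
 [161.8 136.4]
 [160.8  95. ]]
scene tips [[199.6 188.8]
 [236.1 204.3]
 [232.2 148.8]
 [267.9 163.3]]
scene rim [[237.3 265. ]
 [ 71.9 191.8]
 [136.8 120.5]
 [295.9 185.8]
 [159.1 219.3]]
```

Projections of tongs and rim match the pictures within 2–3 mm, and there is about 8 mm of clearance. I descend in two parts and watch the force.

Call:
{"method": "jog_arm", "body": {
  "moves": [
    [0,5,0,0,0,0],
    [0,10,0,0,0,0],
    [0,10,0,0,0,0],
    [0,10,0,0,0,0],
    [0,10,0,0,0,0],
    [0,5,0,0,0,0],
    [0,0,0,0,0,0]
  ]
}}

```text
t: 8.65
tool_pos: [0.5582, 0.2082, 0.1537]
tool_rot: [-0.219, 2.115, -2.116]
contact_force: [0.3, 0.6, -1.8]
opening: 0.052
```

Call:
{"method": "jog_arm", "body": {
  "moves": [
    [0,5,0,0,0,0],
    [0,5,0,0,0,0],
    [0,5,0,0,0,0],
    [0,5,0,0,0,0],
    [0,5,0,0,0,0],
    [0,5,0,0,0,0],
    [0,5,0,0,0,0],
    [0,3,0,0,0,0],
    [0,0,0,0,0,0],
    [0,0,0,0,0,0]
  ]
}}

```text
t: 9.65
tool_pos: [0.559, 0.2084, 0.1173]
tool_rot: [-0.216, 2.114, -2.114]
contact_force: [-0.0, 0.7, -2.6]
opening: 0.0524
```

No contact at the bottom. I squeeze the tongs shut; the opening should stop at about 36 mm on the magnet.

Call:
{"method": "jog_arm", "body": {
  "moves": [
    [0,0,0,0,0,0],
    [0,0,0,0,0,0],
    [0,0,0,0,0,0],
    [0,0,0,0,0,0],
    [0,0,0,0,0,0],
    [0,0,0,0,0,0],
    [0,0,0,0,0,0],
    [0,0,0,0,0,0]
  ],
  "grip": 30,
  "grip_force": 45
}}

```text
t: 10.45
tool_pos: [0.5594, 0.2085, 0.118]
tool_rot: [-0.215, 2.114, -2.113]
contact_force: [0.3, 0.3, 4.5]
opening: 0.033
```

Call:
{"method": "jog_arm", "body": {
  "moves": [
    [0,0,0,0,0,0],
    [0,0,0,0,0,0],
    [0,0,0,0,0,0]
  ]
}}

```text
t: 10.75
tool_pos: [0.5594, 0.2085, 0.118]
tool_rot: [-0.215, 2.114, -2.113]
contact_force: [1.2, 0.8, 5.2]
opening: 0.0331
```

```bash
python3 - <<'E'
from h import *
o=ctrl.get_obs();w=ctrl.get_image("wrist")[:,:,::-1]
print(o["t"],o["tool_pos"],o["opening"],o["contact_force"],o["wrist_torque"])
cv2.imwrite("pics/w5.png",cv2.resize(np.clip(w[150:480,170:470].astype(float)*2,0,255).astype(np.uint8),(540,594)))
E
```

```text
10.75 [0.55941399 0.20847574 0.11800623] 0.03309030531825641 [1.16794569 0.82100029 5.21578327] [ 0.05557533 -0.05805372 -0.02552056]
```

View pics/w5.png

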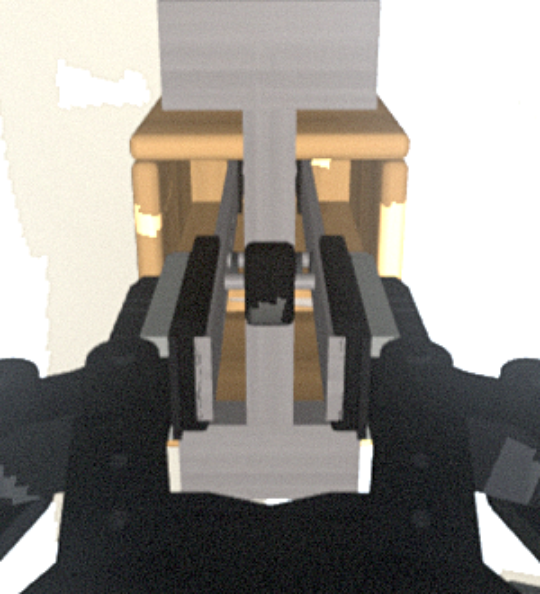

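The jaws look about 20 mm apart, which fits the magnet, but the crossbar hides it. I lift and check in the scene camera.

Call:
{"method": "jog_arm", "body": {
  "moves": [
    [0,-3,0,0,0,0],
    [0,-6,0,0,0,0],
    [0,-10,0,0,0,0],
    [0,-15,0,0,0,0],
    [0,-20,0,0,0,0],
    [0,-20,0,0,0,0],
    [0,-20,0,0,0,0],
    [0,-15,0,0,0,0],
    [0,-10,0,0,0,0],
    [0,-5,0,0,0,0],
    [0,0,0,0,0,0],
    [0,0,0,0,0,0]
  ]
}}

```text
t: 12.0
tool_pos: [0.5585, 0.2083, 0.2403]
tool_rot: [-0.218, 2.115, -2.115]
contact_force: [-0.7, -0.2, -2.1]
opening: 0.033
```

```bash
python3 - <<'E'
from h import *
o=ctrl.get_obs();s=ctrl.get_image("scene")[:,:,::-1]
print(o["t"],o["tool_pos"],o["opening"],o["contact_force"])
cv2.imwrite("pics/s6.png",cv2.resize(np.clip(s[80:260,360:480].astype(float)*1.7,0,255).astype(np.uint8),(400,600)))
E
```

```text
12.0 [0.55846674 0.20825404 0.24025058] 0.03296550515525045 [-0.73550957 -0.23375372 -2.11315237]
```

View pics/s6.png

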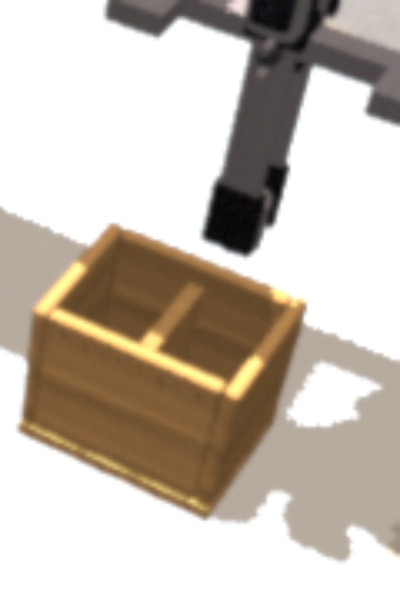

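Call:
{"method": "jog_arm", "body": {
  "moves": [
    [0,-10,0,0,0.02,0],
    [0,-20,0,0,0.03,0],
    [0,-15,0,0,0.036,0],
    [0,-10,0,0,0,0],
    [1,0,8,0,0,0],
    [3,0,22,0,0,0],
    [5,0,36,0,0,0],
    [5,0,36,0,0,0],
    [5,0,36,0,0,0],
    [5,0,36,0,0,0],
    [3,0,22,0,0,0],
    [1,0,8,0,0,0]
  ]
}}

```text
t: 13.25
tool_pos: [0.5544, 0.0001, 0.2951]
tool_rot: [-0.127, 2.163, -2.163]
contact_force: [0.4, -0.0, -2.0]
opening: 0.0327
```

```bash
python3 - <<'E'
from h import *
np.set_printoptions(precision=4,suppress=True)
F=[];O=[]
for i in range(6):
    t=ctrl.get_image("top" if i<5 else "scene");o=ctrl.get_obs();F.append(o["contact_force"]);O.append(o["opening"])
    if i==4: top=t
print(o["t"],o["tool_pos"],o["tool_rot"],np.mean(F,0),np.mean(O))
t0=cv2.imread("pics/top0.png")[:,:,::-1]
print("mag px before",t0[200:205,149:155].mean((0,1)),"now",top[200:205,149:155].mean((0,1)))
s=t
p=proj("scene",np.r_[o["tool_pos"][:2],o["tool_pos"][2]-.1])[0].astype(int);print(p)
a=s[p[1]-75:p[1]+45,p[0]-50:p[0]+50,::-1]
b=top[160:270,100:200,::-1]
f=lambda a,sz:cv2.resize(np.clip(a.astype(float)*1.8,0,255).astype(np.uint8),sz)
cv2.imwrite("pics/s7.png",np.hstack([f(a,(480,576)),cv2.copyMakeBorder(f(b,(300,330)),0,246,0,0,0)]))
E
```

```text
13.55 [0.555  0.0036 0.2961] [-0.1294  2.1605 -2.1595] [-0.131  -0.0807 -2.3234] 0.03270919652342801
mag px before [70.6    66.2    63.9333] now [132.1333  65.1667  53.4333]
[329 185]
```

Call:
{"method": "jog_arm", "body": {
  "moves": [
    [1,0,8,0,0,0],
    [3,0,22,0,0,0],
    [5,0,38,0,0,0],
    [5,0,40,0,0,0],
    [5,0,40,0,0,0],
    [4,0,38,0,0,0],
    [3,0,22,0,0,0],
    [2,0,10,0,0,0],
    [0,0,3,0,0,0],
    [0,0,0,0,0,0],
    [0,0,0,0,0,0]
  ]
}}

```text
t: 14.65
tool_pos: [0.5535, -0.2191, 0.2964]
tool_rot: [-0.129, 2.16, -2.159]
contact_force: [-0.1, 0.5, -1.7]
opening: 0.0326
```

```bash
python3 - <<'E'
from h import *
np.set_printoptions(precision=4,suppress=True)
o=ctrl.get_obs();top=ctrl.get_image("top");s=ctrl.get_image("scene");w=ctrl.get_image("wrist")
print(o["t"],o["tool_pos"],R.from_rotvec(o["tool_rot"]).as_matrix()[:,2],o["contact_force"],o["opening"])
t0=cv2.imread("pics/top0.png")[:,:,::-1]
print("mag px before",t0[200:205,149:155].mean((0,1)),"now",top[200:205,149:155].mean((0,1)))
p=proj("scene",np.r_[o["tool_pos"][:2],o["tool_pos"][2]-.1])[0].astype(int);print(p)
a=s[p[1]-60:p[1]+60,p[0]-50:p[0]+50,::-1]
f=lambda a,sz:cv2.resize(np.clip(a.astype(float)*1.8,0,255).astype(np.uint8),sz)
cv2.imwrite("pics/s8.png",np.hstack([f(a,(350,420)),f(w[120:480,140:500,::-1],(420,420))]))
E
```

```text
14.65 [ 0.5535 -0.2191  0.2964] [ 0.119  -0.9929 -0.0004] [-0.1241  0.5126 -1.6634] 0.03256735529791865
mag px before [70.6    66.2    63.9333] now [92.     79.3667 45.6333]
[156 300]
```

The pocket now reads wood-coloured, so the magnet has left it, and the weight rise agrees. I lower onto the uprights.

Call:
{"method": "jog_arm", "body": {
  "moves": [
    [0,8,0,0,0,0],
    [0,20,0,0,0,0],
    [0,25,0,0,0,0],
    [0,25,0,0,0,0],
    [0,25,0,0,0,0],
    [0,22,0,0,0,0],
    [0,15,0,0,0,0],
    [0,9,0,0,0,0],
    [0,5,0,0,0,0],
    [0,0,0,0,0,0],
    [0,0,0,0,0,0]
  ]
}}

```text
t: 15.9
tool_pos: [0.5539, -0.2206, 0.1435]
tool_rot: [-0.126, 2.159, -2.161]
contact_force: [0.5, -0.0, -0.7]
opening: 0.0326
```

Call:
{"method": "jog_arm", "body": {
  "moves": [
    [0,2,0,0,0,0],
    [0,2,0,0,0,0],
    [0,2,0,0,0,0],
    [0,0,0,0,0,0]
  ]
}}

```text
t: 16.3
tool_pos: [0.553, -0.2201, 0.1359]
tool_rot: [-0.128, 2.161, -2.161]
contact_force: [-0.2, 0.1, -2.4]
opening: 0.0324
```

Call:
{"method": "jog_arm", "body": {
  "moves": [
    [0,2,0,0,0,0],
    [0,2,0,0,0,0],
    [0,0,0,0,0,0]
  ]
}}

```text
t: 16.6
tool_pos: [0.553, -0.2201, 0.1318]
tool_rot: [-0.128, 2.161, -2.161]
contact_force: [1.1, 0.1, -3.2]
opening: 0.0329
```

Call:
{"method": "jog_arm", "body": {
  "moves": [
    [0,2,0,0,0,0],
    [0,0,0,0,0,0],
    [0,0,0,0,0,0]
  ]
}}

```text
t: 16.9
tool_pos: [0.5532, -0.2203, 0.1302]
tool_rot: [-0.128, 2.161, -2.161]
contact_force: [-0.1, 0.3, -1.7]
opening: 0.0324
```

Call:
{"method": "jog_arm", "body": {
  "moves": [
    [0,2,0,0,0,0],
    [0,0,0,0,0,0],
    [0,0,0,0,0,0]
  ]
}}

```text
t: 17.2
tool_pos: [0.5536, -0.2205, 0.1291]
tool_rot: [-0.126, 2.159, -2.161]
contact_force: [-1.7, -0.4, 2.1]
opening: 0.0326
```

Contact at TCP z ≈ 0.129: the crossbar is on the uprights. I open slowly and then fully.

Call:
{"method": "jog_arm", "body": {
  "moves": [
    [0,0,0,0,0,0],
    [0,0,0,0,0,0],
    [0,0,0,0,0,0],
    [0,0,0,0,0,0],
    [0,0,0,0,0,0]
  ],
  "grip": 56
}}

```text
t: 17.7
tool_pos: [0.5532, -0.2202, 0.1281]
tool_rot: [-0.128, 2.161, -2.161]
contact_force: [-0.5, -0.2, -1.1]
opening: 0.0558
```

Call:
{"method": "jog_arm", "body": {
  "moves": [
    [0,0,0,0,0,0],
    [0,0,0,0,0,0],
    [0,0,0,0,0,0],
    [0,0,0,0,0,0],
    [0,0,0,0,0,0],
    [0,0,0,0,0,0]
  ],
  "grip": 85
}}

```text
t: 18.3
tool_pos: [0.5533, -0.2203, 0.1284]
tool_rot: [-0.127, 2.16, -2.161]
contact_force: [-0.7, 0.5, 0.1]
opening: 0.085
```

Call:
{"method": "jog_arm", "body": {
  "moves": [
    [0,-5,0,0,0,0],
    [0,-10,0,0,0,0],
    [0,-20,0,0,0,0],
    [0,-30,0,0,0,0],
    [0,-40,0,0,0,0],
    [0,-40,0,0,0,0],
    [0,-20,0,0,0,0],
    [0,0,0,0,0,0],
    [0,0,0,0,0,0]
  ]
}}

```text
t: 19.2
tool_pos: [0.5533, -0.2203, 0.2939]
tool_rot: [-0.126, 2.16, -2.161]
contact_force: [0.3, 0.5, 0.2]
opening: 0.0852
```

```bash
python3 - <<'E'
from h import *
o=ctrl.get_obs();s=ctrl.get_image("scene")[:,:,::-1];w=ctrl.get_image("wrist")[:,:,::-1]
print(o["t"],o["tool_pos"],o["contact_force"],o["opening"])
f=lambda a,sz:cv2.resize(np.clip(a.astype(float)*1.7,0,255).astype(np.uint8),sz)
cv2.imwrite("pics/final.png",np.hstack([f(s[270:450,110:290],(400,400)),f(w[110:310,220:420],(400,400))]))
E
```

```text
19.2 [ 0.55332467 -0.22028843  0.29391685] [0.26407525 0.45867932 0.15860409] 0.08520499097699606
```

View pics/final.png

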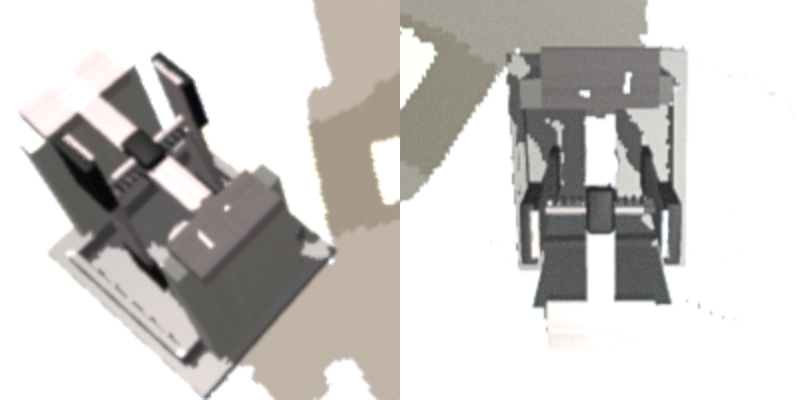

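The tongs hang on both uprights as they started, and a round bright blob shows in the dish at left-crop (180,230). I check its position numerically and move the arm a little clear.

```bash
python3 - <<'E'
from h import *
np.set_printoptions(precision=4,suppress=True)
s=ctrl.get_image("scene");s0=cv2.imread("pics/scene0.png")[:,:,::-1]
print("now",s[368:378,187:194].mean((0,1)),"before",s0[368:378,187:194].mean((0,1)))
d=cv2.absdiff(s,s0).max(2)[340:400,150:240]>60
n,l,st,c=cv2.connectedComponentsWithStats(d.astype(np.uint8))
for i in range(1,n):
    if st[i,4]>25:print(st[i],c[i]+[150,340])
Rz=R.from_euler("z",-.122).as_matrix()[:2,:2]
P=cast("scene",(190,373),.025);print(P,(P[0,:2]-[.5525,-.2197])@Rz.T)
im2=ctrl.get_image("scene");print("motion",cv2.absdiff(s,im2)[340:400,150:240].mean())
E
```

```text
now [98.0429 91.2571 90.9429] before [84.7571 80.0857 79.8   ]
[  37    5   50   49 1096] [211.9097 368.0411]
[33 44 12 12 83] [188.1928 389.9277]
[[ 0.545  -0.2192  0.025 ]] [-0.0074  0.0014]
motion 0.7516666666666667
```

```bash
python3 -c "
from station import ctrl
print(ctrl.finish_job(), ctrl.get_obs()['t'])"
```

```text
the job is handed in; nothing more can be done
the job is handed in; nothing more can be done
```

I took the tongs from the stand, lifted the magnet out of the organiser's +x pocket, put the tongs back on both uprights and let go. I handed in at about 19.3 s, but I never saw the magnet itself clearly after the grasp.

**What the last checks showed:**
- **Magnet out of the pocket:** its spot in the pocket had turned wood-coloured, and the wrist force averaged about −2.3 N with the magnet held, against roughly −1.9 N before.
- **Tongs on the stand:** the crossbar touched down at TCP z ≈ 0.129 m. The final views show it on both uprights, in the same place as at the start, with the arm about 165 mm up and clear.
- **Magnet in the dish:** a round bright blob between the jaws casts to about (−7, +1) mm from the stand's centre, and nothing was moving.

**What disagreed or stayed uncertain:**
- The gripper closed to 33 mm, not the expected 36 mm for a 20 mm magnet. I didn't find out why.
- Comparing brightness before and after at the blob was inconclusive, because the shadows had changed. So the magnet in the dish rests on that one blob and the checks above.

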